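Pour the nuts low into the shallow dish

ROBOT

A 6-joint arm with a two-finger parallel gripper is mounted at the origin on a cart in front of the work surface, level with it; the furniture and walls round the work are solid. World frame = base frame: x ahead of the robot, y to its left, z up, the work surface at z = 0. Lengths are in m, angles in rad, forces in N, time in s.
With the tool pointing down it reaches from about 0.25 to 0.775 m from the base axis. Payload 8.9 kg.
Tool frame: the origin (TCP) lies at the very end of the fingers, on their centre line; the grasp point (between the pads) lies 19 mm behind it; z points along the fingers, y is the line along which they close (so a half turn about z gives the same grasp; the last joint's range is limited). The gripper opens to 85 mm and grips with 20 to 120 N. Pads are 22 mm wide; open, the fingers measure 114 mm over their backs; the gripper's body (76 mm by 85 mm) begins 54 mm behind the grasp point. The pads swing forward as they close: fully open they stand 13 mm farther back than shut.
Start: joints at [-1.41, 0.291, -0.153, 1.127, 0, 1.431], TCP at [0.155, -0.502, 0.231] pointing down, gripper open.
Joint ranges: [-2.52, 2.52], [-0.91, 1.74], [-1.3, 1.37], [-1.96, 2.02], [-1.52, 1.47], [-3.14, 3.14]. Speed limits (rad/s): [2.22, 2.22, 2.79, 3.14, 3.14, 3.14].

INTERFACE

Orientations are given as a unit quaternion [x, y, z, w].
In Python, from rig import ctrl gives the robot as it stands.
- The arm moves only by the tool carry_out, never from a script. Its argument "series" is text: rows parted by semicolons, each of 7 numbers parted by spaces: the turn, a rotation vector about the world's x, y, z in rad, then the shift along the world's x, y, z in m, then the gripper's target within -1 to 1 (shut at 1, half-way at 0, fully open at -1). A call has 1 to 10 rows; each row shifts and turns the commanded pose from where the row before left it; what a row does not reach is not made up. A row lasts 1/12 s, in which the tool goes at most 41.7 mm and 7.16 degrees, less where a joint would pass 70% of its speed; a pose out of reach is approached as far as the arm can. A call is refused whole if a number of a shift passes 0.0417 or a number of a turn 0.125, either way. A call with a gripper value outside its range is refused whole. The fingers move at their own pace and stop on an object; "force" is the grip in N (left out, the last holds). Time passes only in rows, so rows that do not move let the fingers close. It gives the time, the measured TCP pose, the force, the opening and the grip force at its end, in the units of the state.
- ctrl.observe(): the state, without advancing time (a new reading comes with each control period).
- ctrl.camera(name): name is "side" or "top" or "wrist"; returns (picture, depth): 480x640x3 uint8, red, green, blue; 480x640 float32, m along the optical axis (not along the pixel's ray), 0 where there is no reading.
- ctrl.calibration(name): a dict with "vfov" (degrees; the focal length in pixels is half the picture's height over the tangent of half this angle, whatever the lens; pixels are square), "cx", "cy" (the principal point, pixels), "pose" (4x4, takes a point from camera to world coordinates); the wrist camera has in their place "tool_from_camera" (4x4, takes a point from camera to tool coordinates, whose origin is the TCP and whose axes are the flange's). Camera axes: x right, y up, looking along -z (the intrinsics and any distortion apply to the point x, -y, -z); pixel columns grow to the right and rows downward; lengths in m; the calibration is good to about 2 mm. A picture is of the moment at which its call begins: read the wrist's pose just before it. calibration takes no time and is no camera call.
- ctrl.hand_in(): hands the job in; it is judged then, once.
Trained networks look in the newest picture that a camera, given by its name, has taken for a name from the list of things; names that differ only in an ending like _2 or _b are one class to them, and where a whole thing is asked for, a point or a joint stands for the part that bears it (a point fixed in the world has none). Each returns a list of dicts, best first, with "score" (0 to 1); they miss things now and then, are a little off and sometimes report something else, mostly with a low value. They report only what shows in the picture. A call takes as long as a camera call.
- ctrl.boxes_of(query, camera): "extent" ([left, top, right, bottom] in pixels, round what is visible of it).
The state is a dict: "time": time; "joints": joint angles; "dq": joint speeds; "joint_efforts": joint torques, N m; "position": TCP position; "eef_rot": TCP orientation; "force": force on the tool from outside, world axes, zero at the start; "moment": the same for the moment, N m; "grip_width": finger opening in m; "gripper_force": force on a finger pad.
Only numpy, scipy, OpenCV 4.12 (cv2) and the standard library are available. Lean on these libraries where they do the work, as an engineer would, in place of code of your own. Each camera call takes 0.05 s, during which the arm holds its last target. There are 200 camera calls.

TASK

Take the lime out of the shallow white dish and put it in the wooden bowl, then fill the dish with the five nuts from the steel scoop: carry the scoop level, lower its spout until it is just above the rim, well inside the dish, and only then tip it, keeping the spout down there so that no nut bounces out. Set the empty scoop back down flat on the counter, do not touch the nuts with the fingers, and leave the dish, the bowl, the pepper mill, the green bottle and the salt shaker standing where they are.

Things in the scene. Friction and masses are not known exactly. Their poses are not given: they have to be found in the camera images.
- scoop: small flat-bottomed steel pouring scoop with a black grip, 150 mm long, 61 mm wide, about 0.18 kg. Origin: underside, middle of its flat floor; x points to the spout, z up. Floor 3 mm thick, 55 x 56 mm inside, side and back walls 40 mm high; in front a ramp rises 30 degrees from x = +28 mm to the spout lip at x = +75 mm, so it must be tipped spout-down well beyond 30 degrees (55 to 65 is good) for all nuts to roll out. Stands on the counter
- spout (a point): middle of the scoop's spout lip (opening 55 mm wide), 75 mm ahead of and 30 mm above the scoop's origin when level
- scoop_floor (a point): point 14 mm above the scoop's origin, inside, over the middle of its floor
- grip (a point): centre of the scoop's black grip, 58 mm behind and 44 mm above the scoop's origin: an upright block 34 mm long (scoop x), 13 mm thick (scoop y), from 26 to 62 mm high, to be pinched across its 13 mm
- dish: shallow round white ceramic dish, 124 mm across the rim, 22 mm high, flat floor 5 mm thick and about 80 mm across, 0.35 kg, loose on the counter. Origin: centre of its underside, z up
- lime: green lime, 52 x 45 x 45 mm, at the start lying in the dish. Origin: the point under its middle as it first lies, 22 mm below its centre (it turns with the lime)
- bowl: brown wooden bowl, 209 mm across, 82 mm high, open, loose. Origin: centre of its underside, inner floor about 10 mm above it
- pepper_mill: dark wooden pepper mill, 58 mm across, 160 mm high, upright near the dish. Origin: centre of its underside
- green_bottle: green bottle with white cap, 56 mm across, 124 mm high, upright near the dish. Origin: centre of its underside
- salt_shaker: glass salt shaker, 44 mm across, 90 mm high, upright behind the scoop's grip. Origin: centre of its underside
- nut0: smooth round brown nut, 22 mm across, 11 g, at the start lying in the scoop; hard, it rolls freely and bounces a little. Origin: its centre
- nut1: smooth round brown nut, 22 mm across, 11 g, at the start lying in the scoop; hard, it rolls freely and bounces a little. Origin: its centre
- nut2: smooth round brown nut, 22 mm across, 11 g, at the start lying in the scoop; hard, it rolls freely and bounces a little. Origin: its centre
- nut3: smooth round brown nut, 22 mm across, 11 g, at the start lying in the scoop; hard, it rolls freely and bounces a little. Origin: its centre
- nut4: smooth round brown nut, 22 mm across, 11 g, at the start lying in the scoop; hard, it rolls freely and bounces a little. Origin: its centre

How it is judged:
On the way, in this order (a step that is already met when the one before it is completed fails the run):
1. the lime is let go in the wooden bowl, the nuts still in the scoop (horizontal distance between lime and bowl below 0.09 m and z of lime in the frame of bowl below 0.08 m and contact force between lime and the fingers below 0.05 N and distance between each of nut0, nut1, nut2, nut3, nut4 and scoop_floor below 0.06 m), for 0.2 s.
2. with all nuts still in it and level (within 0.35 rad), the scoop has its spout over the dish: at most 80 mm above the dish's underside, within 55 mm of its centre seen from above (z of spout in the frame of dish below 0.08 m and horizontal distance between spout and dish below 0.055 m and angle between scoop's own z axis and vertical below 0.35 rad and distance between each of nut0, nut1, nut2, nut3, nut4 and scoop_floor below 0.06 m), for 0.15 s.
3. all five nuts are in the dish (horizontal distance between each of nut0, nut1, nut2, nut3, nut4 and dish below 0.055 m and z of each of nut0, nut1, nut2, nut3, nut4 in the frame of dish below 0.045 m and not (distance between nut0 and scoop_floor below 0.05 m) and not (distance between nut1 and scoop_floor below 0.05 m) and not (distance between nut2 and scoop_floor below 0.05 m) and not (distance between nut3 and scoop_floor below 0.05 m) and not (distance between nut4 and scoop_floor below 0.05 m)), for 0.2 s.
At the end, for the whole second after the job is handed in: all five nuts lie still in the dish (within 55 mm of its centre), the lime in the wooden bowl (within 90 mm of its centre), and the scoop stands released and still on the counter (within 8 mm, tilt under 0.1 rad); dish and bowl stand flat on the counter (horizontal distance between each of nut0, nut1, nut2, nut3, nut4 and dish below 0.055 m and z of each of nut0, nut1, nut2, nut3, nut4 in the frame of dish below 0.045 m and horizontal distance between lime and bowl below 0.09 m and z of lime in the frame of bowl below 0.08 m and contact force between lime and the fingers below 0.05 N and linear speed of each of nut0, nut1, nut2, nut3, nut4, lime below 0.05 m/s and height (world z) of scoop between -0.005 and 0.008 m and angle between each of scoop, dish, bowl's own z axis and vertical below 0.1 rad and linear speed of scoop below 0.02 m/s and height (world z) of each of dish, bowl below 0.01 m); the robot touches nothing.
It fails at once if the scoop is tipped over 0.6 rad with nuts in it while its spout is over 90 mm above the dish's underside or over 65 mm from its centre seen from above (angle between scoop's own z axis and vertical above 0.6 rad and distance between any of nut0, nut1, nut2, nut3, nut4 and scoop_floor below 0.045 m and (z of spout in the frame of dish above 0.09 m or horizontal distance between spout and dish above 0.065 m)).
It fails at once if the fingers touch a nut (contact force between the fingers and nut0 above 0.3 N or contact force between the fingers and nut1 above 0.3 N or contact force between the fingers and nut2 above 0.3 N or contact force between the fingers and nut3 above 0.3 N or contact force between the fingers and nut4 above 0.3 N).
It fails at once if the dish is shoved more than 30 mm or tilted (distance of dish from where it was at the start of the episode above 0.03 m or angle between dish's own z axis and vertical above 0.25 rad).
It fails at once if the bowl is shoved more than 30 mm (distance of bowl from where it was at the start of the episode above 0.03 m).
It fails at once if the pepper mill, the green bottle or the salt shaker is shoved more than 20 mm or tipped (distance of any of pepper_mill, green_bottle, salt_shaker from where it was at the start of the episode above 0.02 m or angle between any of pepper_mill, green_bottle, salt_shaker's own z axis and vertical above 0.25 rad).
It also fails if it takes over 72 s, if anything falls off the work surface, if the arm or the gripper's body presses on something with over 40 N, if the wrist force passes 120 N, or if a joint passes its speed limit or range.

## Working session

There is one attempt and no reset: what is moved stays moved. The work goes in short steps, Python scripts to look and compute and a tool call to move; the robot and the scene stay as the last step left them, time stands still between calls to the robot, and variables do not carry over. Pictures are saved under pics/ and viewed, at most 10 in all, crops included, and the job is handed in when it is done.

Besides the shell and the picture viewer there is one more tool, called after ">>>" in YAML: its name, and indented under it one key for each argument. carry_out: Moves the arm, as the interface text tells. Its arguments: {"type":"object","properties":{"series":{"type":"string"},"force":{"type":"number"}},"required":["series"]}

```bash
mkdir -p pics; cat > h.py <<'E'
import numpy as np, cv2
from rig import ctrl
from scipy.spatial.transform import Rotation as R
def T(cam):
    c=ctrl.calibration(cam)
    if 'pose' in c: return c,np.array(c['pose'])
    s=ctrl.observe(); M=np.eye(4); M[:3,:3]=R.from_quat(s['eef_rot']).as_matrix(); M[:3,3]=s['position']
    return c,M@np.array(c['tool_from_camera'])
def shot(cam,name=None):
    c,M=T(cam); im,d=ctrl.camera(cam)
    if name: cv2.imwrite('pics/'+name,im[:,:,::-1])
    f=240/np.tan(np.radians(c['vfov'])/2)
    v,u=np.mgrid[:480,:640]
    P=np.stack([(u-c['cx'])/f*d,-(v-c['cy'])/f*d,-d],-1)@M[:3,:3].T+M[:3,3]
    P[d<=0]=np.nan
    return im,d,P
E
python3 - <<'E'
from h import *
print({k:v for k,v in ctrl.calibration('top').items()})
im,d,P=shot('top','top0.png')
for q in ['scoop','grip','dish','lime','bowl','pepper_mill','green_bottle','salt_shaker','nut0']:
    for b in ctrl.boxes_of(q,'top')[:2 if q!='nut0' else 6]:
        l,t,r,bo=[int(x) for x in b['extent']]
        p=P[t:bo,l:r].reshape(-1,3); p=p[np.isfinite(p[:,2])]
        h=p[p[:,2]>0.008]
        print(q,round(b['score'],2),[l,t,r,bo],P[(t+bo)//2,(l+r)//2].round(3),'min',np.percentile(h,1,axis=0).round(3) if len(h) else '','max',np.percentile(h,99,axis=0).round(3) if len(h) else '')
shot('side','side0.png')
E
```

```text
{'vfov': 54.3737190607448, 'cx': 322.56748260053257, 'cy': 233.52075452178846, 'pose': array([[ 0.0171254 ,  0.9948663 , -0.09973849,  0.39345964],
       [-0.99984402,  0.01660888, -0.00600684,  0.03617472],
       [-0.00431946,  0.0998258 ,  0.99499555,  1.11490672],
       [ 0.        ,  0.        ,  0.        ,  1.        ]])}
scoop 0.91 [176, 216, 229, 278] [0.467 0.325 0.021] min [0.401 0.264 0.009] max [0.53  0.367 0.063]
grip 0.9 [179, 215, 226, 278] [0.469 0.326 0.02 ] min [0.401 0.269 0.009] max [0.53  0.367 0.063]
dish 0.82 [303, 236, 355, 288] [0.435 0.027 0.045] min [ 0.378 -0.03   0.008] max [0.493 0.085 0.05 ]
lime 0.52 [313, 255, 338, 277] [0.426 0.036 0.049] min [0.405 0.009 0.008] max [0.451 0.062 0.052]
bowl 0.59 [440, 208, 532, 303] [ 0.46  -0.345  0.009] min [ 0.357 -0.417  0.009] max [ 0.553 -0.223  0.084]
pepper_mill 0.56 [265, 230, 294, 263] [0.463 0.132 0.15 ] min [0.444 0.111 0.012] max [0.497 0.159 0.161]
pepper_mill 0.55 [364, 268, 393, 290] [ 0.398 -0.076  0.125] min [ 0.377 -0.112  0.024] max [ 0.423 -0.059  0.126]
green_bottle 0.9 [364, 266, 393, 289] [ 0.403 -0.076  0.126] min [ 0.379 -0.112  0.025] max [ 0.427 -0.059  0.126]
salt_shaker 0.72 [153, 185, 178, 206] [0.578 0.398 0.08 ] min [0.565 0.388 0.015] max [0.602 0.423 0.091]
nut0 0.63 [188, 239, 197, 247] [0.475 0.349 0.024] min [0.468 0.34  0.01 ] max [0.485 0.362 0.029]
nut0 0.58 [198, 231, 206, 237] [0.497 0.326 0.025] min [0.492 0.318 0.011] max [0.505 0.337 0.033]
nut0 0.52 [197, 253, 201, 262] [0.443 0.331 0.021] min [0.433 0.328 0.01 ] max [0.452 0.337 0.031]
nut0 0.45 [213, 242, 216, 251] [0.469 0.298 0.02 ] min [0.46  0.29  0.016] max [0.477 0.3   0.045]
```

```bash
python3 - <<'E'
from h import *
im=cv2.imread('pics/top0.png'); cv2.imwrite('pics/c.png',cv2.resize(im[160:320,130:550],(800,305),interpolation=cv2.INTER_CUBIC))
c=cv2.resize(im[175:295,145:265],(600,600),interpolation=cv2.INTER_CUBIC); cv2.imwrite('pics/c2.png',c)
E
```

```text
(no output)
```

View pics/c.png

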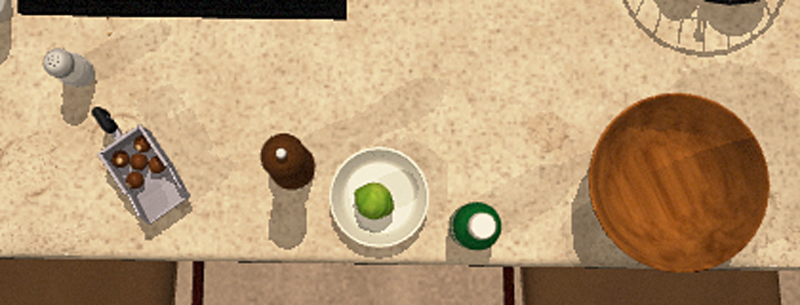

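View pics/c2.png

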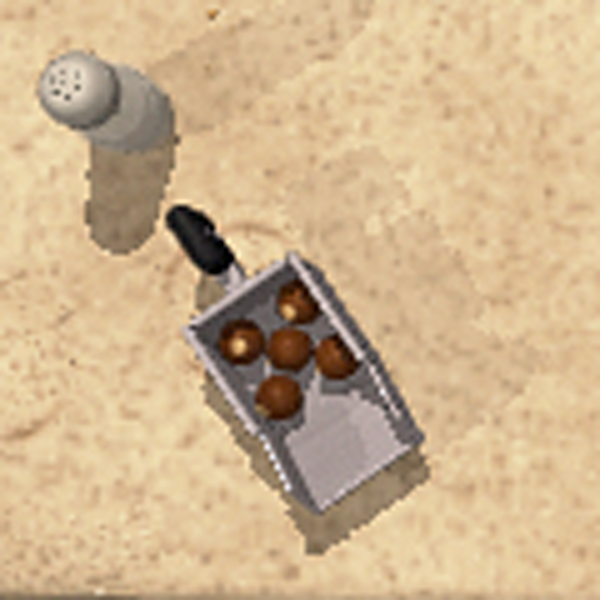

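View pics/side0.png

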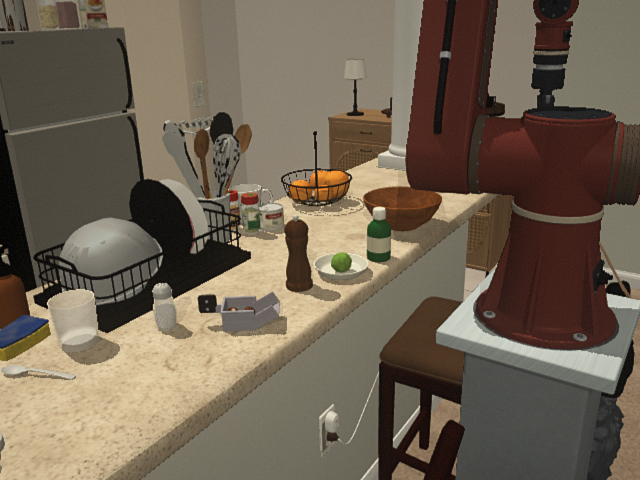

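```bash
python3 - <<'E'
from h import *
s=ctrl.observe(); print(s['time'],s['position'],R.from_quat(s['eef_rot']).as_matrix().round(3).tolist(),s['grip_width'])
im,d,P=shot('top')
def pts(l,t,r,b,lo,hi):
    p=P[t:b,l:r].reshape(-1,3); p=p[np.isfinite(p[:,2])]; return p[(p[:,2]>lo)&(p[:,2]<hi)]
def circ(p,n):
    c,r=cv2.minEnclosingCircle(p[:,:2].astype(np.float32)); print(n,np.round(c,3),round(r,4),len(p))
circ(pts(300,232,358,292,.016,.025),'dish'); circ(pts(438,204,536,308,.072,.09),'bowl')
circ(pts(313,255,338,277,.03,.06),'lime')
circ(pts(262,225,297,266,.135,.17),'mill top'); circ(pts(360,262,396,292,.11,.13),'bottle top'); circ(pts(150,182,180,210,.07,.1),'salt top')
circ(pts(175,212,195,232,.05,.07),'grip')
p=pts(180,222,232,282,.034,.048)
r=cv2.minAreaRect((p[:,:2]*1000).astype(np.float32)); print('scoop walls',r, cv2.boxPoints(r).round())
p=pts(175,212,195,232,.05,.07); print('grip mean',p.mean(0), cv2.minAreaRect((p[:,:2]*1000).astype(np.float32)))
E
```

```text
0.55 [ 0.1550524  -0.5015478   0.23128072] [[0.955, 0.295, -0.0], [0.295, -0.955, 0.0], [-0.0, -0.0, -1.0]] 0.08568356876237232
dish [0.434 0.028] 0.0613 481
bowl [ 0.456 -0.32 ] 0.1054 1130
lime [0.429 0.034] 0.0255 309
mill top [0.474 0.136] 0.0243 397
bottle top [ 0.4   -0.087] 0.0153 166
salt top [0.583 0.409] 0.0174 195
grip [0.519 0.36 ] 0.0166 91
scoop walls ((466.3199462890625, 321.3245849609375), (132.3358612060547, 63.643028259277344), 35.980167388916016) [[394. 308.]
 [431. 257.]
 [539. 334.]
 [501. 386.]]
grip mean [0.51951218 0.35924003 0.06000126] ((519.2831420898438, 360.3797302246094), (32.820762634277344, 14.114712715148926), 33.460872650146484)
```

>>> carry_out:
  series: "0 0 0.0635 0.0137 0.0268 0 -0.55;0 0 0.0635 0.0137 0.0268 0 -0.55;0 0 0.0635 0.0137 0.0268 0 -0.55;0 0 0.0635 0.0137 0.0268 0 -0.55;0 0 0.0635 0.0137 0.0268 0 -0.55;0 0 0.0635 0.0137 0.0268 0 -0.55;0 0 0.0635 0.0137 0.0268 0 -0.55;0 0 0.0635 0.0137 0.0268 0 -0.55;0 0 0.0635 0.0137 0.0268 0 -0.55;0 0 0.0635 0.0137 0.0268 0 -0.55"
  force: 40

```text
time: 1.43
position: [0.2924, -0.2323, 0.2315]
eef_rot: [0.892, 0.452, 0.0, 0.0]
force: [1.0, 0.4, 0.6]
grip_width: 0.0663
gripper_force: 0.0
```

>>> carry_out:
  series: "0 0 0.0635 0.0137 0.0268 0 -0.55;0 0 0.0635 0.0137 0.0268 0 -0.55;0 0 0.0635 0.0137 0.0268 0 -0.55;0 0 0.0635 0.0137 0.0268 0 -0.55;0 0 0.0635 0.0137 0.0268 0 -0.55;0 0 0.0635 0.0137 0.0268 0 -0.55;0 0 0.0635 0.0137 0.0268 0 -0.55;0 0 0.0635 0.0137 0.0268 0 -0.55;0 0 0.0635 0.0137 0.0268 0 -0.55;0 0 0.0635 0.0137 0.0268 0 -0.55"

```text
time: 2.27
position: [0.4296, 0.036, 0.2315]
eef_rot: [0.706, 0.708, 0.0, 0.0]
force: [0.4, -0.6, -0.6]
grip_width: 0.0663
gripper_force: 0.0
```

```bash
python3 - <<'E'
from h import *
im,d,P=shot('wrist','w1.png')
s=ctrl.observe(); print(s['time'],s['joints'],s['position'],R.from_quat(s['eef_rot']).as_matrix().round(3).tolist(),s['grip_width'])
for q in ['lime','dish']:
    for b in ctrl.boxes_of(q,'wrist')[:1]:
        l,t,r,bo=[int(x) for x in b['extent']]
        p=P[max(t,0):bo,max(l,0):r].reshape(-1,3); p=p[np.isfinite(p[:,2])]
        p=p[(p[:,2]>.03)&(p[:,2]<.06)] if q=='lime' else p[(p[:,2]>.016)&(p[:,2]<.025)]
        print(q,b['score'],b['extent'],p.min(0).round(3),p.max(0).round(3),cv2.minEnclosingCircle(p[:,:2].astype(np.float32)))
        if q=='lime': print(cv2.minAreaRect((p[:,:2]*1000).astype(np.float32)))
E
```

```text
2.3167 [-0.07983795  0.11440751 -0.377825    1.07651057  0.0024255   1.48226217] [0.43162577 0.0393878  0.23150798] [[-0.009, 1.0, 0.002], [1.0, 0.009, 0.002], [0.002, 0.002, -1.0]] 0.06627798105225736
lime 0.78 [299.1, 186.6, 349.9, 248.7] [0.407 0.01  0.03 ] [0.447 0.058 0.051] ((0.4300183951854706, 0.03401097282767296), 0.025644812732934952)
((427.6482238769531, 33.70994567871094), (41.0437126159668, 46.00559616088867), 6.619694709777832)
dish 0.73 [258.3, 147.9, 405.7, 292.1] [ 0.373 -0.034  0.016] [0.495 0.089 0.025] ((0.4339727759361267, 0.02728486806154251), 0.06162036582827568)
```

View pics/w1.png

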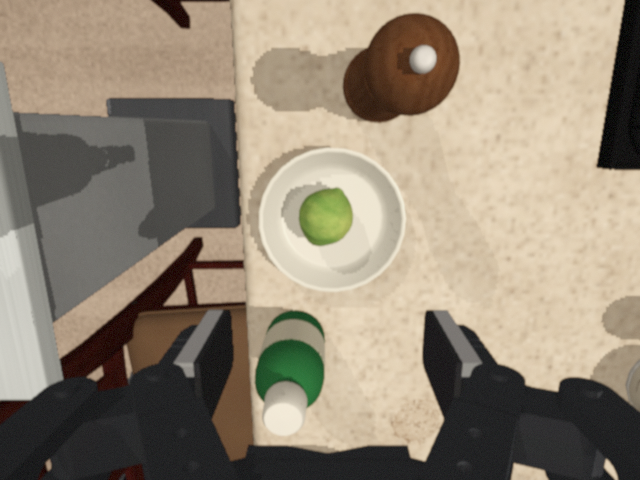

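>>> carry_out:
  series: "0 0 0 0 0 -0.03 -0.55;0 0 0 0 0 -0.04 -0.55;0 0 0 0 0 -0.04 -0.55;0 0 0 0 0 -0.04 -0.55;0 0 0 -0.001 0 -0.03 -0.55;0 0 0 0 0 -0.02 -0.55;0 0 0 0 0 -0.013 -0.55;0 0 0 0 0 -0.006 -0.55;0 0 0 0 0 0 -0.55;0 0 0 0 0 0 -0.55"

```text
time: 3.25
position: [0.4282, 0.0339, 0.0128]
eef_rot: [0.708, 0.706, -0.0, 0.0]
force: [-0.0, -0.7, 0.4]
grip_width: 0.0661
gripper_force: 0.0
```

>>> carry_out:
  series: "0 0 0 0 0 0 0.5;0 0 0 0 0 0 0.5;0 0 0 0 0 0 0.5;0 0 0 0 0 0 0.5;0 0 0 0 0 0 0.5;0 0 0 0 0 0 0.5"
  force: 30

```text
time: 3.75
position: [0.4288, 0.0342, 0.0136]
eef_rot: [0.707, 0.707, 0.0, 0.001]
force: [-2.8, -1.0, 11.7]
grip_width: 0.0414
gripper_force: 28.8
```

>>> carry_out:
  series: "0 0 0 0 0 0.01 0.5;0 0 0 0 0 0.02 0.5;0 0 0 0 0 0.03 0.5;0 0 0 0 0 0.04 0.5;0 0 0 0 0 0.04 0.5;0 0 0 0 0 0.04 0.5;0 0 0 0 -0.01 0.02 0.5;0 0 0 0 -0.02 0 0.5;0 0 0 0.002 -0.03 0 0.5;0 0 0 0.002 -0.03 0 0.5"

```text
time: 4.58
position: [0.4324, -0.0563, 0.2137]
eef_rot: [0.707, 0.707, 0.001, 0.001]
force: [0.0, 0.3, -0.2]
grip_width: 0.0413
gripper_force: 30.5
```

>>> carry_out:
  series: "0 0 0 0.003 -0.033 0 0.5;0 0 0 0.003 -0.033 0 0.5;0 0 0 0.003 -0.033 0 0.5;0 0 0 0.003 -0.033 0 0.5;0 0 0 0.003 -0.033 0 0.5;0 0 0 0.003 -0.033 0 0.5;0 0 0 0.003 -0.033 0 0.5;0 0 0 0.003 -0.033 -0.03 0.5;0 0 0 0 0 -0.04 0.5;0 0 0 0 0 -0.04 0.5"

```text
time: 5.42
position: [0.4566, -0.32, 0.1044]
eef_rot: [0.708, 0.706, 0.0, 0.002]
force: [0.8, -0.3, -0.4]
grip_width: 0.0409
gripper_force: 30.5
```

>>> carry_out:
  series: "0 0 0 0 0 -0.04 0.5;0 0 0 0 0 -0.02 0.5;0 0 0 0 0 -0.012 0.5;0 0 0 0 0 0 0.5;0 0 0 0 0 0 -0.3;0 0 0 0 0 0 -0.6;0 0 0 0 0 0 -0.6;0 0 0 0 0 0 -0.6;0 0 0 0 0 0 -0.6;0 0 0 0 0 0.02 -0.6"

```text
time: 6.25
position: [0.4543, -0.316, 0.0504]
eef_rot: [0.707, 0.707, -0.0, -0.002]
force: [-0.1, 0.8, -0.3]
grip_width: 0.0682
gripper_force: 0.0
```

>>> carry_out:
  series: "0 0 0 0 0 0.04 -0.6;0 0 0 0 0 0.04 -0.6;0 0 0 0 0 0.04 -0.6;0 0 0 0 0 0.04 -0.6;0 0 0 0 0 0.02 -0.6;0 0 0 0 0 0 -0.6"

```text
time: 6.75
position: [0.4579, -0.3191, 0.2382]
eef_rot: [0.707, 0.707, 0.0, 0.005]
force: [0.7, -0.6, -1.0]
grip_width: 0.0682
gripper_force: 0.0
```

```bash
python3 - <<'E'
from h import *
im,d,P=shot('top')
for q in ['lime','bowl']:
    for b in ctrl.boxes_of(q,'top')[:2]:
        l,t,r,bo=[int(x) for x in b['extent']]; print(q,b,P[(t+bo)//2,(l+r)//2])
im,d,P=shot('wrist')
for b in ctrl.boxes_of('lime','wrist')[:2]:
        l,t,r,bo=[int(x) for x in b['extent']]; print(b,P[(t+bo)//2,(l+r)//2])
s=ctrl.observe(); print(s['time'],s['position'],s['joints'])
E
```

```text
lime {'extent': [467.3, 247.9, 490.0, 264.6], 'score': 0.72} [ 0.45693616 -0.31187765  0.05059948]
bowl {'extent': [437.4, 209.2, 525.7, 304.3], 'score': 0.69} [ 0.45441794 -0.31659187  0.05678851]
{'extent': [294.9, 184.9, 354.5, 249.1], 'score': 0.83} [ 0.45367954 -0.3133397   0.0546134 ]
7.0 [ 0.4552351  -0.31682703  0.23117965] [-7.39831978e-01  3.49013173e-01 -7.05093434e-02  1.15337902e+00
  1.05195696e-06  8.32040169e-01]
```

>>> carry_out:
  series: "0 0 0.1 0.003 0.031 0 -0.3;0 0 0.1 0.003 0.031 0 -0.3;0 0 0.1 0.003 0.031 0 -0.3;0 0 0.1 0.003 0.031 0 -0.3;0 0 0.1 0.003 0.031 0 -0.3;0 0 0.1 0.003 0.031 0 -0.3;0 0 0.1 0.003 0.031 0 -0.3;0 0 0.1 0.003 0.031 0 -0.3;0 0 0.1 0.003 0.031 0 -0.3;0 0 0.1 0.003 0.031 0 -0.3"

```text
time: 7.83
position: [0.485, -0.0057, 0.2312]
eef_rot: [0.28, 0.96, -0.0, -0.001]
force: [0.6, 0.3, -0.1]
grip_width: 0.0556
gripper_force: 0.0
```

>>> carry_out:
  series: "0 0 0.1 0.003 0.031 0 -0.3;0 0 0.1 0.003 0.031 0 -0.3;0 0 0.1 0.003 0.031 0 -0.3;0 0 0.1 0.003 0.031 0 -0.3;0 0 0.1 0.003 0.031 0 -0.3;0 0 0.1 0.003 0.031 0 -0.3;0 0 0.1 0.003 0.031 0 -0.3;0 0 0.1 0.003 0.031 0 -0.3;0 0 0.1 0.003 0.031 0 -0.3;0 0 0.1 0.003 0.031 0 -0.3"

```text
time: 8.67
position: [0.5151, 0.304, 0.2309]
eef_rot: [-0.215, 0.977, -0.0, -0.001]
force: [1.4, -1.4, -0.3]
grip_width: 0.0554
gripper_force: 0.0
```

>>> carry_out:
  series: "0 0 0.1 0.003 0.031 0 -0.3;0 0 0.08 0 0.027 0 -0.3;0 0 0 0 0 0 -0.3;0 0 0 0 0 0 -0.3;0 0 0 0 0 0 -0.3"

```text
time: 9.08
position: [0.5183, 0.3601, 0.2312]
eef_rot: [-0.299, 0.954, -0.0, -0.001]
force: [-0.5, 0.2, -0.3]
grip_width: 0.0555
gripper_force: 0.0
```

```bash
python3 - <<'E'
from h import *
im,d,P=shot('wrist','w2.png')
s=ctrl.observe(); print(s['time'],s['position'],s['joints'],R.from_quat(s['eef_rot']).as_matrix().round(3).tolist())
for q in ['scoop','grip','salt_shaker']:
  for b in ctrl.boxes_of(q,'wrist')[:1]: print(q,b)
z=P[...,2]
dark=(im.max(-1)<70)
for lo,hi,m,n in [(.05,.068,dark,'grip top'),(.034,.045,~dark,'walls'),(.026,.034,~dark,'lip')]:
    k=(z>lo)&(z<hi)&m&(np.hypot(P[...,0]-.48,P[...,1]-.335)<.1)
    p=P[k]; print(n,len(p),p.mean(0).round(4),cv2.minAreaRect((p[:,:2]*1000).astype(np.float32)),np.percentile(p[:,2],95))
E
```

```text
9.1333 [0.51856489 0.35969537 0.23155238] [ 4.90825036e-01  4.99023926e-01  1.63150399e-01  1.23655898e+00
 -2.96908187e-04 -1.15943274e-01] [[-0.821, -0.57, -0.001], [-0.57, 0.821, -0.001], [0.002, -0.0, -1.0]]
scoop {'extent': [280.0, 39.0, 369.5, 248.6], 'score': 0.73}
grip {'extent': [281.5, 40.3, 371.1, 250.0], 'score': 0.94}
salt_shaker {'extent': [307.6, 277.3, 357.9, 357.8], 'score': 0.61}
grip top 609 [0.5184 0.3599 0.0611] ((519.6446533203125, 360.6822509765625), (31.85140609741211, 10.54918384552002), 34.77037048339844) 0.06304520897186897
walls 2130 [0.4752 0.3273 0.0414] ((463.2034912109375, 319.1346740722656), (118.10559844970703, 63.4821891784668), 36.27930450439453) 0.04379853956030465
lip 1305 [0.4281 0.2945 0.0286] ((454.2510986328125, 312.8684997558594), (101.81134033203125, 61.54319763183594), 36.246707916259766) 0.03247725284927403
```

View pics/w2.png

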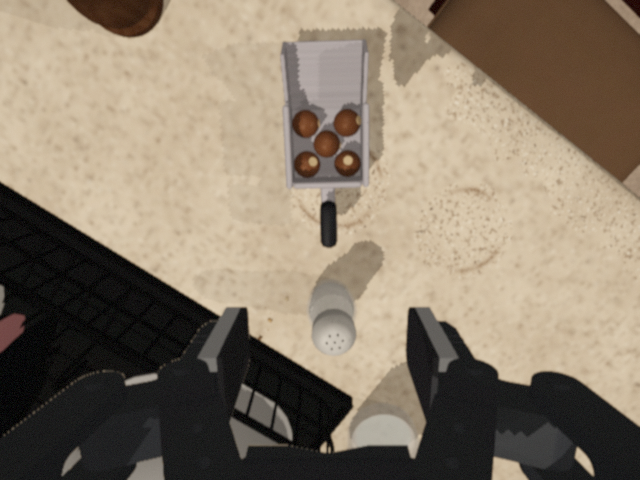

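>>> carry_out:
  series: "0 0 0.012 0.0005 0.0005 -0.03 -0.3;0 0 0 0 0 -0.04 -0.3;0 0 0 0 0 -0.04 -0.3;0 0 0 0 0 -0.04 -0.3;0 0 0 0 0 -0.03 -0.3;0 0 0 0 0 -0.015 -0.3;0 0 0 0 0 -0.01 -0.3;0 0 0 0 0 0 -0.3;0 0 0 0 0 0 0;0 0 0 0 0 0 0.2"
  force: 60

```text
time: 10.12
position: [0.5205, 0.3616, 0.029]
eef_rot: [-0.305, 0.952, 0.0, 0.001]
force: [0.2, 0.0, 0.2]
grip_width: 0.0341
gripper_force: 0.0
```

>>> carry_out:
  series: "0 0 0 0 0 0 0.4;0 0 0 0 0 0 0.5;0 0 0 0 0 0 0.6;0 0 0 0 0 0 0.7;0 0 0 0 0 0 0.8;0 0 0 0 0 0 0.9;0 0 0 0 0 0 1;0 0 0 0 0 0 1;0 0 0 0 0 0 1"
  force: 100

```text
time: 10.87
position: [0.5198, 0.3614, 0.0282]
eef_rot: [-0.305, 0.952, 0.0, 0.001]
force: [-0.2, -2.1, 5.6]
grip_width: 0.0117
gripper_force: 97.4
```

>>> carry_out:
  series: "0 0 0 0 0 0.004 1;0 0 0 0 0 0.008 1;0 0 0 0 0 0.014 1;0 0 0 0 0 0.02 1;0 0 0 0 0 0.024 1;0 0 0 0 0 0.028 1;0 0 0 0 0 0.028 1;0 0 0 0 0 0.024 1;0 0 0 0 0 0.02 1;0 0 0 0 0 0.015 1"

```text
time: 11.7
position: [0.5196, 0.3614, 0.215]
eef_rot: [-0.305, 0.952, 0.0, 0.001]
force: [0.3, 0.8, -3.1]
grip_width: 0.0117
gripper_force: 97.5
```

>>> carry_out:
  series: "0 0 0 0 0 0.009 1;0 0 0 0 0 0.004 1;0 0 0 0 0 0.002 1;0 0 0 0 0 0 1;0 0 0 0 0 0 1"

```text
time: 12.12
position: [0.5189, 0.3609, 0.2263]
eef_rot: [-0.305, 0.952, -0.0, -0.001]
force: [-0.7, -0.5, -2.7]
grip_width: 0.0118
gripper_force: 97.5
```

```bash
cat > m.py <<'E'
from h import *
# scoop in tool frame, from wrist cam
def scoop():
    c=ctrl.calibration('wrist'); im,d,P=shot('wrist')
    s=ctrl.observe(); Rm=R.from_quat(s['eef_rot']).as_matrix()
    Q=(P-s['position'])@Rm   # tool coords
    print('t',s['time'],'pos',s['position'].round(4),'rotvec z/y/x tool axes',Rm.round(3).tolist(),'w',s['grip_width'],'j',np.round(s['joints'],2))
    return im,Q
E
python3 - <<'E'
from m import *
im,Q=scoop()
cv2.imwrite('pics/w3.png',im[:,:,::-1])
m=(Q[...,0]>.02)&(Q[...,0]<.17)&(abs(Q[...,1])<.045)&(Q[...,2]>-.04)&(Q[...,2]<.04)
p=Q[m]; print(len(p),np.percentile(p,[0.5,99.5],axis=0).round(4))
hsv=cv2.cvtColor(im,cv2.COLOR_RGB2HSV); g=m&(hsv[...,1]<70)
for a in np.arange(.02,.15,.01):
    k=g&(Q[...,0]>a)&(Q[...,0]<a+.01)
    q=Q[k]
    if len(q)>5: 
        top=q[abs(q[:,1])>.026]; mid=q[abs(q[:,1])<.02]
        print(round(a,2),'y',q[:,1].min().round(4),q[:,1].max().round(4),'wall z',np.percentile(top[:,2],10).round(4) if len(top) else '','mid z',np.median(mid[:,2]).round(4) if len(mid) else '')
print(len(ctrl.boxes_of('nut0','wrist')))
E
```

```text
t 12.1667 pos [0.5188 0.3609 0.2262] rotvec z/y/x tool axes [[-0.814, -0.581, -0.002], [-0.581, 0.814, -0.001], [0.002, 0.0, -1.0]] w 0.012142186891709622 j [ 0.49  0.5   0.16  1.23 -0.   -0.13]
57750 [[ 0.0229 -0.0321 -0.0153]
 [ 0.1079  0.0303  0.0262]]
0.02 y -0.0325 0.0311 wall z -0.0149 mid z -0.0138
0.03 y -0.0327 0.031 wall z -0.0146 mid z 0.0049
0.04 y -0.0329 0.0312 wall z -0.0147 mid z 0.0249
0.05 y -0.033 0.0312 wall z -0.0146 mid z 0.0249
0.06 y -0.0331 0.0311 wall z -0.0146 mid z 0.0249
0.07 y -0.033 0.0312 wall z -0.0147 mid z 0.025
0.08 y -0.0331 0.031 wall z -0.0143 mid z 0.0241
0.09 y -0.0321 0.0298 wall z -0.009 mid z 0.0191
0.1 y -0.0318 0.0299 wall z -0.0112 mid z 0.0139
4
```

View pics/w3.png

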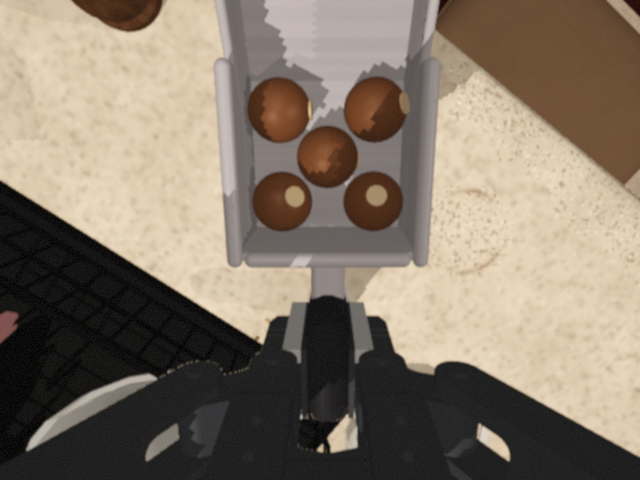

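>>> carry_out:
  series: "0 0 -0.028 0.003 -0.004 0 1;0 0 -0.028 0.003 -0.008 0 1;0 0 -0.028 0.003 -0.012 0 1;0 0 -0.028 0.003 -0.016 0 1;0 0 -0.028 0.003 -0.018 0 1;0 0 -0.028 0.003 -0.018 0 1;0 0 -0.028 0.003 -0.018 0 1;0 0 -0.028 0.003 -0.018 0 1;0 0 -0.028 0.003 -0.018 0 1;0 0 -0.028 0.003 -0.018 0 1"

```text
time: 13.05
position: [0.5495, 0.211, 0.2274]
eef_rot: [-0.167, 0.986, -0.0, 0.0]
force: [0.7, -0.2, -2.8]
grip_width: 0.0114
gripper_force: 97.5
```

>>> carry_out:
  series: "0 0 -0.028 0.003 -0.018 0 1;0 0 -0.028 0.003 -0.018 0 1;0 0 -0.028 0.003 -0.018 0 1;0 0 -0.028 0.003 -0.018 0 1;0 0 -0.028 0.003 -0.018 0 1;0 0 -0.028 0.003 -0.018 0 1;0 0 -0.028 0.003 -0.018 0 1;0 0 -0.028 0.003 -0.018 0 1;0 0 -0.028 0.003 -0.016 0 1;0 0 -0.028 0.003 -0.012 0 1"

```text
time: 13.88
position: [0.5792, 0.0387, 0.2274]
eef_rot: [-0.028, 1.0, -0.0, -0.0]
force: [0.6, 0.7, -1.9]
grip_width: 0.0119
gripper_force: 97.5
```

>>> carry_out:
  series: "0 0 -0.028 0.003 -0.008 0 1;0 0 -0.028 0.003 -0.005 0 1;0 0 0 0.002 0 0 1;0 0 0 0 0 0 1;0 0 0 0 0 0 1"

```text
time: 14.3
position: [0.5873, 0.0288, 0.2272]
eef_rot: [-0.003, 1.0, 0.0, -0.0]
force: [-0.7, -0.6, -2.4]
grip_width: 0.0113
gripper_force: 97.5
```

```bash
python3 - <<'E'
from m import *
im,Q=scoop()
t,d,P=shot('top','top2.png')
print([b['extent'] for b in ctrl.boxes_of('nut0','top')])
for v,lo,hi in [('dish',.016,.026)]:
    p=P[225:300,295:365].reshape(-1,3); p=p[(p[:,2]>lo)&(p[:,2]<hi)]; c,r=cv2.minEnclosingCircle(p[:,:2].astype(np.float32)); print(c,r)
cv2.imwrite('pics/c3.png',cv2.resize(t[150:310,240:440,::-1],(750,600),interpolation=cv2.INTER_CUBIC))
E
```

```text
t 14.35 pos [0.5872 0.0289 0.2273] rotvec z/y/x tool axes [[-1.0, -0.005, -0.0], [-0.005, 1.0, 0.0], [0.0, 0.0, -1.0]] w 0.01195368701775443 j [-0.08  0.41  0.02  1.17  0.   -0.08]
[]
(0.0, 0.0) 0.0
```

View pics/c3.png

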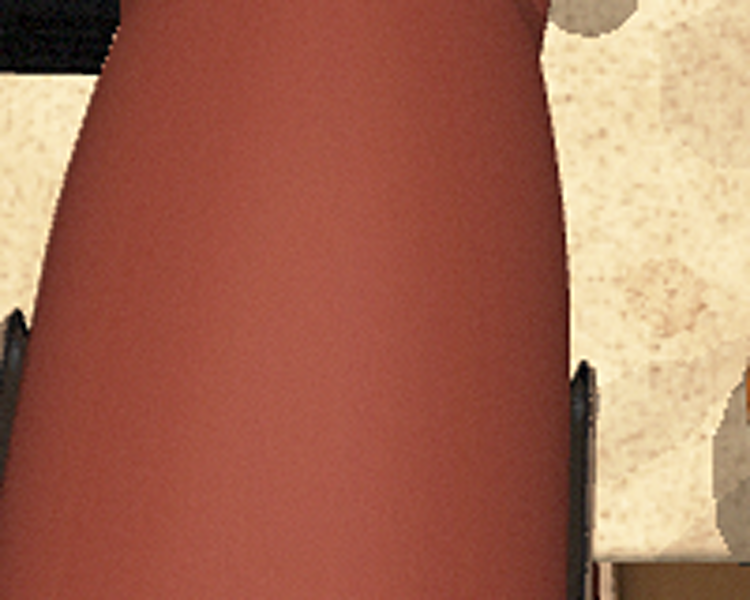

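>>> carry_out:
  series: "0 0 0 0 0 -0.008 1;0 0 0 0 0 -0.016 1;0 0 0 0 0 -0.02 1;0 0 0 0 0 -0.02 1;0 0 0 0 0 -0.02 1;0 0 0 0 0 -0.02 1;0 0 0 0 0 -0.02 1;0 0 0 0 0 -0.016 1;0 0 0 0 0 -0.012 1;0 0 0 0 0 -0.007 1"

```text
time: 15.28
position: [0.5861, 0.0285, 0.0662]
eef_rot: [-0.002, 1.0, 0.0, -0.001]
force: [-0.9, 0.3, -3.2]
grip_width: 0.0119
gripper_force: 97.5
```

>>> carry_out:
  series: "0 0 0 0 0 0 1;0 0 0 0 0 0 1;0 0 0 0 0 0 1;0 0 0 0 0 0 1"

```text
time: 15.62
position: [0.588, 0.0282, 0.0692]
eef_rot: [-0.002, 1.0, -0.0, 0.001]
force: [0.3, -0.1, -2.6]
grip_width: 0.0118
gripper_force: 97.5
```

```bash
python3 - <<'E'
from h import *
s=ctrl.observe(); print(s['position'],s['joints'])
im,d,P=shot('wrist')
z=P[...,2]; k=(z>.012)&(z<.026)&(abs(P[...,1]-.028)<.075)&(abs(P[...,0]-.434)<.075); p=P[k]; print(len(p), p.min(0) if len(p) else '',p.max(0) if len(p) else '')
# tilt about spout: rows
import sys
off=np.array([0.1325,0,-0.002]) # spout in scoop axes (x fwd, z up) from TCP: z=+.002
v=np.array([-.1325,-.002]) # TCP from spout (x fwd, z up)
def tcp(th,sz,sx): # world x, z ; fwd=-x
    c,s_=np.cos(th),np.sin(th); x=v[0]*c+v[1]*s_; zz=-v[0]*s_+v[1]*c
    return np.array([sx-x,sz+zz])
ths=np.concatenate([np.linspace(0,.5,9),np.linspace(.5,1.02,27)[1:]]); 
sz=np.interp(ths,[0,.5,.6,1.1],[.0715,.045,.04,.04]); sx=np.full_like(ths,.455)
Q=np.array([tcp(*a) for a in zip(ths,sz,sx)])
for i in range(1,len(ths)): print(i,(ths[i]-ths[i-1]).round(4),(Q[i]-Q[i-1]).round(4))
E
```

```text
[0.58804074 0.02815268 0.06924089] [-7.63079210e-02  5.41451994e-01 -2.18293405e-01  8.09476126e-01
 -1.89449336e-06 -8.05786430e-02]
188 [ 0.47073208 -0.02059687  0.02006235] [0.47711519 0.07613688 0.02395678]
1 0.0625 [-0.0001  0.005 ]
2 0.0625 [-0.0007  0.0049]
3 0.0625 [-0.0012  0.0049]
4 0.0625 [-0.0017  0.0048]
5 0.0625 [-0.0022  0.0047]
6 0.0625 [-0.0027  0.0045]
7 0.0625 [-0.0032  0.0043]
8 0.0625 [-0.0036  0.0041]
9 0.02 [-0.0013  0.0013]
10 0.02 [-0.0013  0.0013]
11 0.02 [-0.0014  0.0013]
12 0.02 [-0.0014  0.0013]
13 0.02 [-0.0014  0.0012]
14 0.02 [-0.0015  0.0022]
15 0.02 [-0.0015  0.0022]
16 0.02 [-0.0016  0.0021]
17 0.02 [-0.0016  0.0021]
18 0.02 [-0.0017  0.0021]
19 0.02 [-0.0017  0.002 ]
20 0.02 [-0.0017  0.002 ]
21 0.02 [-0.0018  0.002 ]
22 0.02 [-0.0018  0.0019]
23 0.02 [-0.0019  0.0019]
24 0.02 [-0.0019  0.0019]
25 0.02 [-0.0019  0.0018]
26 0.02 [-0.002   0.0018]
27 0.02 [-0.002   0.0017]
28 0.02 [-0.002   0.0017]
29 0.02 [-0.0021  0.0017]
30 0.02 [-0.0021  0.0016]
31 0.02 [-0.0021  0.0016]
32 0.02 [-0.0022  0.0015]
33 0.02 [-0.0022  0.0015]
34 0.02 [-0.0022  0.0014]
```

>>> carry_out:
  series: "0 -0.0625 0 0 0 0.005 1;0 -0.0625 0 -0.0007 0 0.0049 1;0 -0.0625 0 -0.0012 0 0.0049 1;0 -0.0625 0 -0.0017 0 0.0048 1;0 -0.0625 0 -0.0022 0 0.0047 1;0 -0.0625 0 -0.0027 0 0.0045 1;0 -0.0625 0 -0.0032 0 0.0043 1;0 -0.0625 0 -0.0037 0 0.0041 1;0 0 0 0 0 0 1"

```text
time: 16.42
position: [0.5681, 0.0286, 0.1046]
eef_rot: [-0.002, 0.969, -0.0, 0.247]
force: [-0.3, 1.2, -4.4]
grip_width: 0.0117
gripper_force: 97.6
```

```bash
python3 - <<'E'
from h import *
s=ctrl.observe(); p=s['position'];M=R.from_quat(s['eef_rot']).as_matrix()
print(p,s['joints'],M.round(3).tolist(),'spout',p+M@[.1325,0,-.002])
E
```

```text
[0.56812724 0.02862102 0.10463564] [-0.10809712  0.20645687 -0.835912    0.03194857  0.05202147 -0.09914454] [[-0.878, -0.004, 0.479], [-0.004, 1.0, 0.0], [-0.479, -0.002, -0.878]] spout [0.45082625 0.02807164 0.04298805]
```

```bash
python3 - <<'E'
import numpy as np
from scipy.optimize import least_squares
D=[(-1.41,.291,-.153,1.127,0,.155,-.502,.2313),(-.7398,.349,-.0705,1.1534,0,.4552,-.3168,.2312),(.4908,.499,.16315,1.23656,0,.51856,.3597,.23155),(-.08,.41,.02,1.17,0,.5872,.0289,.2273),(-.0763,.54145,-.2183,.80948,0,.58804,.02815,.06924),(-.1081,.20646,-.83591,.03195,.052,.56813,.02862,.10464)]
D=np.array(D)
def fk(q,p):
    a,b,al,be,h,r0,L,off=p
    j1,j2,j3,j4=q[:4]; f=j2-j3; t=f+j4
    r=r0+a*np.sin(j2+al)+b*np.cos(f+be)+L*np.cos(t); z=h+a*np.cos(j2+al)-b*np.sin(f+be)-L*np.sin(t)
    return np.array([r,z])
def res(p):
    o=[]
    for q in D:
        r=np.sqrt(q[5]**2+q[6]**2-p[7]**2); o+=list((fk(q,p)-[r,q[7]])*1000)
    return np.array(o+list((p-x0)*[5,5,20,20,5,20,5,20]))
x0=np.array([.47,.38,0,0,.3,.04,.28,.073])
s=least_squares(res,x0); print(s.x.round(3),s.fun.round(1)); p=s.x
for th in (.7,.85,.96,1.03):
    x=.455+.1325*np.cos(th)+.002*np.sin(th)-.005; z=.04+.1325*np.sin(th)-.002*np.cos(th)
    g=lambda j:np.r_[fk([0,j[0],j[1],np.pi/2-th-(j[0]-j[1])],p)-[np.sqrt(x*x+.028**2-p[7]**2),z]]
    k=least_squares(g,[.1,-1.0]); print(th,k.x, np.pi/2-th-(k.x[0]-k.x[1]),k.cost)
E
```

```text
[ 0.507  0.386  0.002 -0.159  0.298  0.002  0.444  0.077] [-0.7 -0.8 -0.6 -0.9 -1.4 -1.1  3.   2.6 -0.2  0.1 -0.1  0.1  0.2  0.
  0.  -3.2 -0.  -0.8  0.8  0.1]
0.7 [ 0.13675618 -1.07930259] -0.3452624497617467 6.4287311495305566e-21
0.85 [ 0.15440905 -1.26043078] -0.6940435053330966 4.787954286383999e-27
0.96 [ 0.25992644 -1.40301132] -1.0521414315208493 6.616706937471872e-20
1.03 [ 0.42237111 -1.50632325] -1.3878980294456955 7.103423176436297e-16
```

>>> carry_out:
  series: "0 -0.02 0 -0.0003 0 0.0023 1;0 -0.02 0 -0.0003 0 0.0023 1;0 -0.02 0 -0.0004 0 0.0022 1;0 -0.02 0 -0.0004 0 0.0022 1;0 -0.02 0 -0.0005 0 0.0022 1;0 -0.02 0 -0.0005 0 0.0022 1;0 -0.02 0 -0.0006 0 0.0021 1;0 -0.02 0 -0.0006 0 0.0021 1;0 -0.02 0 -0.0007 0 0.0021 1;0 -0.02 0 -0.0007 0 0.002 1"

```text
time: 17.25
position: [0.568, 0.028, 0.1277]
eef_rot: [-0.002, 0.939, -0.001, 0.343]
force: [0.2, 0.3, -2.8]
grip_width: 0.0114
gripper_force: 97.6
```

>>> carry_out:
  series: "0 -0.02 0 -0.0012 0 0.002 1;0 -0.02 0 -0.0012 0 0.0019 1;0 -0.02 0 -0.0012 0 0.0019 1;0 -0.02 0 -0.0012 0 0.0019 1;0 -0.02 0 -0.0012 0 0.0019 1;0 -0.02 0 -0.0012 0 0.0018 1;0 -0.02 0 -0.0013 0 0.0018 1;0 -0.02 0 -0.0013 0 0.0018 1;0 0 0 0 0 0 1"

```text
time: 18.0
position: [0.5574, 0.028, 0.1416]
eef_rot: [-0.002, 0.909, -0.001, 0.416]
force: [-0.1, -0.5, -3.0]
grip_width: 0.0116
gripper_force: 97.7
```

```bash
python3 - <<'E'
from h import *
s=ctrl.observe(); p=s['position'];M=R.from_quat(s['eef_rot']).as_matrix()
print(s['time'],p,s['joints'].round(3),'tilt',np.arccos(-M[2,2]),'spout',p+M@[.1325,0,-.002])
a,_,_=shot('wrist'); b,_,_=shot('side')
c=cv2.resize(b[160:340,220:460],(640,480),interpolation=cv2.INTER_CUBIC)
cv2.imwrite('pics/pour.png',cv2.resize(np.vstack([np.hstack([a,c])]),(800,300))[:,:,::-1])
for cam in('wrist','side'): print(cam,[(x['extent'],x['score']) for x in ctrl.boxes_of('nut0',cam)])
E
```

```text
18.0 [0.55735304 0.02804009 0.14156618] [-0.145  0.17  -1.22  -0.672  0.11  -0.099] tilt 0.8582878468843298 spout [0.46922046 0.02752967 0.04260843]
wrist [([294.2, 79.9, 358.5, 144.3], 0.91), ([248.8, 120.7, 307.2, 184.3], 0.79), ([347.8, 33.5, 413.3, 104.9], 0.71), ([343.8, 113.8, 402.9, 181.1], 0.68), ([242.0, 27.6, 309.9, 102.0], 0.63)]
side [([314.3, 230.7, 320.7, 239.8], 0.41), ([309.8, 222.4, 314.3, 229.7], 0.37)]
```

View pics/pour.png

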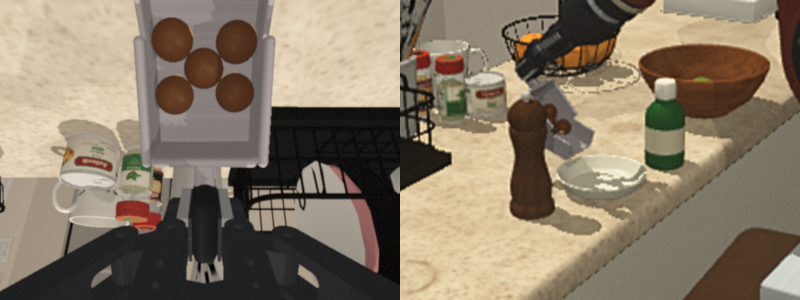

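>>> carry_out:
  series: "0 0 0 0 0 0 1;0 0 0 0 0 0 1;0 0 0 0 0 0 1;0 0 0 0 0 0 1;0 0 0 0 0 0 1;0 0 0 0 0 0 1"

```text
time: 18.7
position: [0.5572, 0.0282, 0.1423]
eef_rot: [-0.002, 0.909, -0.001, 0.417]
force: [0.6, 0.6, -2.4]
grip_width: 0.0116
gripper_force: 97.7
```

```bash
cat > n.py <<'E'
from h import *
s=ctrl.observe(); p=s['position'];M=R.from_quat(s['eef_rot']).as_matrix()
print(s['time'],p,s['joints'].round(3),'tilt',np.arccos(-M[2,2]),'spout',p+M@[.1325,0,-.002])
_,_,P=shot('wrist')
for x in ctrl.boxes_of('nut0','wrist'):
    l,t,r,b=[int(v) for v in x['extent']]; q=P[(t+b)//2,(l+r)//2]; print(round(x['score'],2),[l,t,r,b],q.round(3),'scoop xz',((q-p)@M).round(3))
E
python3 n.py
```

```text
18.7 [0.55717536 0.02815536 0.14229618] [-0.145  0.169 -1.221 -0.674  0.11  -0.099] tilt 0.8600585197460561 spout [0.46921829 0.02759068 0.04318269]
```

```bash
python3 - <<'E'
from h import *
a,_,_=shot('wrist'); b,_,P=shot('side')
print([(x['extent'],P[int(x['extent'][1]+x['extent'][3])//2,int(x['extent'][0]+x['extent'][2])//2].round(3)) for x in ctrl.boxes_of('nut0','side')])
c=cv2.resize(b[220:310,270:390],(640,480),interpolation=cv2.INTER_CUBIC)
cv2.imwrite('pics/pour2.png',cv2.resize(np.hstack([a,c]),(800,300))[:,:,::-1])
E
```

```text
[([330.8, 266.6, 342.4, 275.0], array([0.424, 0.064, 0.019])), ([344.0, 267.5, 350.4, 273.2], array([0.398, 0.061, 0.023]))]
```

View pics/pour2.png

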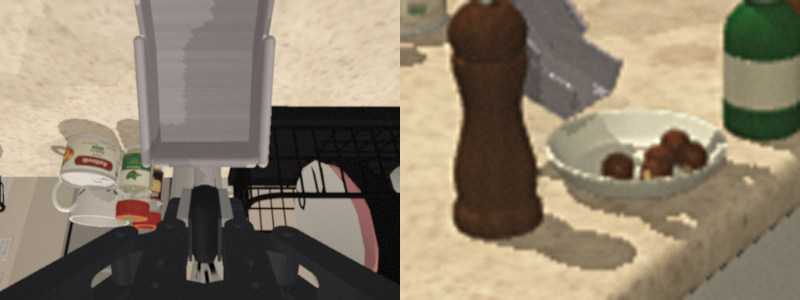

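>>> carry_out:
  series: "0 0 0 0 0 0.015 1;0 0 0 0 0 0.03 1;0 0.0717 0 0.002 0 0.01 1;0 0.0717 0 0.002 0 0.005 1;0 0.0717 0 0.002 0 0.005 1;0 0.0717 0 0.002 0 0.004 1;0 0.0717 0 0.002 0 0.004 1;0 0.0717 0 0.002 0 0.004 1;0 0.0717 0 0.002 0 0.004 1;0 0.0717 0 0.002 0 0.004 1"

```text
time: 19.78
position: [0.5734, 0.0282, 0.2261]
eef_rot: [-0.002, 0.989, -0.0, 0.147]
force: [0.6, 0.2, -2.6]
grip_width: 0.0119
gripper_force: 97.6
```

>>> carry_out:
  series: "0 0.0717 0 0 0 0 1;0 0.0717 0 0 0 0 1;0 0.0717 0 0 0 0 1;0 0.0717 0 0 0 0 1;0 0 0 0 0 0 1;0 0 0 0 0 0 1"

```text
time: 20.28
position: [0.5741, 0.0281, 0.2241]
eef_rot: [-0.002, 1.0, 0.0, 0.006]
force: [-1.2, -0.4, -3.0]
grip_width: 0.0115
gripper_force: 97.6
```

```bash
python3 - <<'E'
from h import *
s=ctrl.observe(); p=s['position'];M=R.from_quat(s['eef_rot']).as_matrix()
print(s['time'],p,M.round(3).tolist(),s['grip_width'])
_,_,P=shot('side')
print([(x['extent'],P[int(x['extent'][1]+x['extent'][3])//2,int(x['extent'][0]+x['extent'][2])//2].round(3)) for x in ctrl.boxes_of('nut0','side')])
E
```

```text
20.2833 [0.57409779 0.02809785 0.2241477 ] [[-1.0, -0.004, 0.011], [-0.004, 1.0, 0.0], [-0.011, 0.0, -1.0]] 0.011465596980026771
[([345.0, 264.0, 352.4, 268.9], array([0.409, 0.037, 0.021])), ([352.7, 260.9, 360.3, 270.4], array([0.395, 0.027, 0.023])), ([342.2, 267.8, 351.0, 275.5], array([0.397, 0.065, 0.023]))]
```

>>> carry_out:
  series: "0 0 0.0345 -0.003 0.01 0.003 1;0 0 0.0345 -0.003 0.0185 0 1;0 0 0.0345 -0.003 0.0185 0 1;0 0 0.0345 -0.003 0.0185 0 1;0 0 0.0345 -0.003 0.0185 0 1;0 0 0.0345 -0.003 0.0185 0 1;0 0 0.0345 -0.003 0.0185 0 1;0 0 0.0345 -0.003 0.0185 0 1;0 0 0.0345 -0.003 0.0185 0 1;0 0 0.0345 -0.003 0.0185 0 1"

```text
time: 21.22
position: [0.5421, 0.2061, 0.2292]
eef_rot: [-0.176, 0.984, 0.001, 0.006]
force: [-0.6, 0.9, -2.8]
grip_width: 0.0117
gripper_force: 97.6
```

>>> carry_out:
  series: "0 0 0.0345 -0.003 0.0185 0 1;0 0 0.0345 -0.003 0.0185 0 1;0 0 0.0345 -0.003 0.0185 0 1;0 0 0.0345 -0.003 0.0185 0 1;0 0 0.0345 -0.003 0.0185 0 1;0 0 0.0345 -0.003 0.0185 0 1;0 0 0.0345 -0.003 0.0185 0 1;0 0 0.0345 -0.003 0.017 0 1;0 0.01 0 0 0 0 1;0 0 0 0 0 0 1"

```text
time: 22.05
position: [0.5182, 0.352, 0.2289]
eef_rot: [-0.309, 0.951, 0.003, 0.001]
force: [0.3, -0.7, -2.2]
grip_width: 0.0115
gripper_force: 97.7
```

```bash
python3 - <<'E'
from m import *
im,Q=scoop()
hsv=cv2.cvtColor(im,cv2.COLOR_RGB2HSV)
g=(hsv[...,1]<70)&(abs(Q[...,1])<.02)&(Q[...,2]<.04)
for a in (.04,.05,.06,.07): 
    k=g&(Q[...,0]>a)&(Q[...,0]<a+.01); print(a,np.median(Q[k][:,2]).round(4))
t,d,P=shot('top','top3.png')
for x in ctrl.boxes_of('nut0','top'):
    l,u,r,b=[int(v) for v in x['extent']]; print(round(x['score'],2),[l,u,r,b],P[(u+b)//2,(l+r)//2].round(3))
p=P[225:300,295:365].reshape(-1,3); p=p[(p[:,2]>.016)&(p[:,2]<.0255)]; print(cv2.minEnclosingCircle(p[:,:2].astype(np.float32)))
E
```

```text
t 22.1 pos [0.5186 0.3513 0.2288] rotvec z/y/x tool axes [[-0.81, -0.586, -0.001], [-0.586, 0.81, 0.007], [-0.003, 0.006, -1.0]] w 0.012007504350564366 j [ 0.48  0.49  0.14  1.22  0.01 -0.15]
0.04 0.025
0.05 0.0249
0.06 0.025
0.07 0.025
0.64 [334, 265, 342, 274] [0.42  0.006 0.028]
((0.4344865083694458, 0.027669748291373253), 0.06147536262869835)
```

>>> carry_out:
  series: "0 0 0 0 0 -0.02 1;0 0 0 0 0 -0.035 1;0 0 0 0 0 -0.035 1;0 0 0 0 0 -0.035 1;0 0 0 0 0 -0.03 1;0 0 0 0 0 -0.02 1;0 0 0 0 0 -0.012 1;0 0 0 0 0 -0.008 1;0 0 0 0 0 -0.004 1;0 0 0 0 0 0 1"

```text
time: 23.03
position: [0.5197, 0.351, 0.0295]
eef_rot: [-0.307, 0.952, 0.003, 0.001]
force: [-0.6, 0.6, -1.8]
grip_width: 0.0116
gripper_force: 97.8
```

>>> carry_out:
  series: "0 0 0 0 0 -0.0015 1;0 0 0 0 0 0 1;0 0 0 0 0 0 1"
  force: 30

```text
time: 23.28
position: [0.5199, 0.3515, 0.0288]
eef_rot: [-0.308, 0.952, 0.003, 0.001]
force: [1.3, -0.2, -1.6]
grip_width: 0.0119
gripper_force: 97.9
```

Nearly down; a last millimetre, then open slowly and rise.

>>> carry_out:
  series: "0 0 0 0 0 -0.001 1;0 0 0 0 0 0 1;0 0 0 0 0 0 0.6;0 0 0 0 0 0 0.3;0 0 0 0 0 0 0;0 0 0 0 0 0 -0.3;0 0 0 0 0 0 -0.4;0 0 0 0 0 0 -0.4;0 0 0 0 0 0 -0.4;0 0 0 0 0 0 -0.4"

```text
time: 24.12
position: [0.5193, 0.3511, 0.0267]
eef_rot: [-0.307, 0.952, 0.003, 0.0]
force: [0.4, -0.6, 0.1]
grip_width: 0.0597
gripper_force: 0.0
```

>>> carry_out:
  series: "0 0 0 0 0 0.01 -0.4;0 0 0 0 0 0.02 -0.4;0 0 0 0 0 0.04 -0.4;0 0 0 0 0 0.04 -0.4;0 0 0 0 0 0.04 -0.4;0 0 0 0 0 0.04 -0.4;0 0 0 0 0 0.02 -0.4;0 0 0 0 0 0 -0.4;0 0 0 0 0 0 -0.4"

```text
time: 24.87
position: [0.5199, 0.3515, 0.2387]
eef_rot: [-0.307, 0.952, 0.003, 0.002]
force: [0.2, 0.3, -0.9]
grip_width: 0.0599
gripper_force: 0.0
```

```bash
python3 - <<'E'
from h import *
s=ctrl.observe(); print(s['time'],s['position'],s['grip_width'])
w,_,PW=shot('wrist'); t,d,P=shot('top')
z=PW[...,2]; k=(z>.034)&(z<.046)&(np.hypot(PW[...,0]-.47,PW[...,1]-.32)<.06); print('wall z',np.percentile(PW[k][:,2],[5,50,95]))
for x in ctrl.boxes_of('lime','top')[:1]: print('lime',x)
c=cv2.resize(t[225:300,290:365],(480,480),interpolation=cv2.INTER_CUBIC); e=cv2.resize(w,(320,240))
o=np.zeros((480,800,3),np.uint8); o[:,:480]=c; o[:240,480:]=e; o[240:,480:]=cv2.resize(t[160:320,130:550],(320,240))
cv2.imwrite('pics/fin.png',o[:,:,::-1])
E
```

```text
24.8667 [0.51994773 0.35145926 0.23872548] 0.059930156222127384
wall z [0.03735991 0.04196807 0.04366973]
lime {'extent': [469.1, 247.2, 492.4, 266.2], 'score': 0.78}
```

View pics/fin.png

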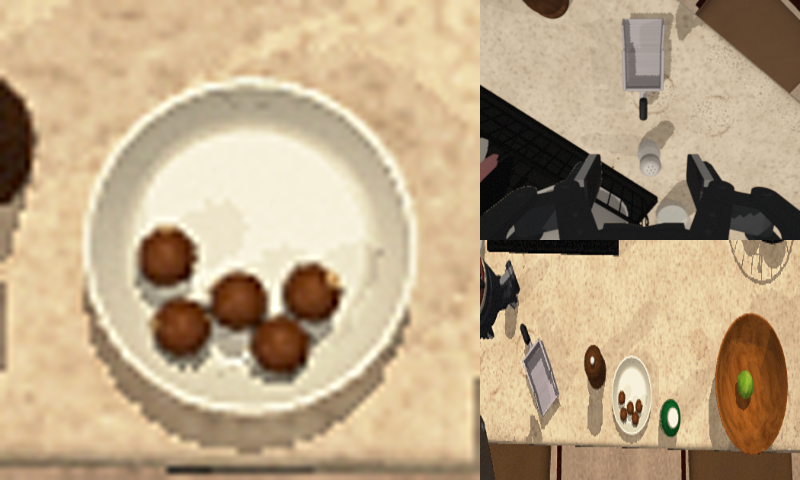

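All five nuts are in the dish (pixels around 165–315, 255–345 in the left crop). The lime is in the bowl, the scoop stands empty and flat, and every other item is in place.

```bash
python3 -c "
from rig import ctrl
print(ctrl.hand_in())"
```

```text
the job is handed in; nothing more can be done
None
```

The job is handed in at about 25 s, with no verdict returned: in the last picture the lime is in the wooden bowl, all five nuts are in the dish, the empty scoop stands flat on the counter, and nothing else was visibly moved. The tip was about 49 degrees rather than 55 to 65, because the arm was near a joint limit, but the scoop emptied fully.

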